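# Roll the snack tube over the bead and stop it on the display mark

## Task

On the plywood display deck, use the wooden hand board by its handle to roll the lying card snack tube from its bay, over the low bead and on to the dark mark strip, so that it lies still with its axis along the middle of the strip. Press lightly, because the thin card dents, keep the tube rolling slowly under the board so that it never runs off by itself, and touch the tube with nothing but the board. Then set the hand board down flat on the bare counter beside the deck, let go of it, and leave everything else where it is.

Things in the scene. Friction and masses are not known exactly. Their poses are not given: they have to be found in the camera images.
- deck: Fixed plywood deck flat on the counter, 240 (x) by 420 (y) by 12 mm thick; origin: centre of its underside (top at 12 mm). A fixed round-topped bead (12 mm radius) runs along x across the deck between two bays; it is hand-fitted: 2 to 4.5 mm proud and up to 15 mm off the middle (local y = 0). End stops 12 mm high and wide stand at local y = +-204 mm. The tube rolls along the deck's y axis.
- mark: The mark: a flush dark wood strip 220 mm long (along its x axis) and 16 mm wide (y), no thicker than a veneer, on the deck's top in the bay that the tube is not in, parallel to the bead and 50 to 70 mm from the deck's middle. Origin: centre of the strip. It is at either the +y or the -y side of the bead.
- tube: Closed card tube with steel rims lying on the deck: diameter 80 mm, 150 mm long, 0.3 to 0.6 kg. Origin: its middle, on the axis (52 mm above the counter; its top is at 92 mm). x is the tube's axis; y and z turn as it rolls. Starts 45 to 70 mm from the deck's middle. It rolls easily and coasts a little; pushed over the bead with no board on top it runs off. More than 20 N from the board dents it.
- handboard: Loose wooden board, 0.35 kg: plate 100 (x) by 190 (y) by 12 mm, cork-faced below; a rib handle stands across the middle of its back, 90 mm long (x), 28 mm thick (y), its top 54 mm above the underside. Origin: centre of the underside. Starts flat on the counter. Grip the rib across its 28 mm (jaws closing along the board's y). On top of the rolling tube it moves twice as far as the tube.
- jar: Bystander: amber jar 66 mm wide, 85 mm high. Origin: centre of underside.
- bowl: Bystander: white bowl 110 mm wide, 45 mm high. Origin: centre of underside.
- carton: Bystander: carton 70 by 100 by 50 mm high. Origin: centre of underside.
- can: Bystander: short can, standing, 66 mm wide, 70 mm high. Origin: centre of underside.
- cup: Bystander: small turned wooden block 44 mm wide, 30 mm high, standing at one corner of the deck. Origin: centre of underside.
- mug: Bystander: mug 72 mm wide, 80 mm high. Origin: centre of underside.
- puck: Bystander: cork disc 50 mm wide, 20 mm high, standing at the opposite corner of the deck. Origin: centre of underside.

How it is judged:
By the outcome, as a careful person would: the job done as asked, in the order asked, and still so for the second after the job is handed in, with the robot touching nothing.
It also fails if it takes over 72 s, if anything falls off the work surface, if the arm or the gripper's body presses on something with over 40 N, if the wrist force passes 120 N, or if a joint passes its speed limit or range.

## Robot

A 7-joint arm with a two-finger parallel gripper is mounted at the origin on the work surface. World frame = base frame: x ahead of the robot, y to its left, z up, the work surface at z = 0. Lengths are in mm, angles in rad, forces in N, time in s.
With the tool pointing down it reaches from about 400 to 875 mm from the base axis. Payload 6.5 kg.
Tool frame: the origin (TCP) lies on the centre line of the jaws, within the pads' length; the fingertips stand 8 mm ahead of it and the grasp point (between the pads) lies 11 mm behind it; z points along the fingers, y is the direction in which the jaws open and shut (so a half turn about z gives the same grasp; the last joint's range is limited). The gripper opens to 85 mm and grips with 20 to 120 N. Pads are 22 mm wide; open, the fingers measure 114 mm over their backs; the gripper's body (76 mm by 85 mm) begins 54 mm behind the grasp point. The pads swing forward as they close: fully open they stand 13 mm farther back than shut.
Start: joints at [-1.196, 0.536, -0.004, 1.538, 0.003, 1.067, -0.071], TCP at [277.325, 587.861, 239.29] pointing down, gripper open.
Joint ranges: [-2.7, 2.7], [-0.37, 2.16], [-1.27, 1.26], [0.24, 2.4], [-1.31, 4.45], [0.19, 1.91], [-2.76, 2.76]. Speed limits (rad/s): [2.39, 2.39, 3.14, 3.14, 3.14, 3.14, 3.14].

## Interface

Orientations are given as a rotation vector (axis times angle).
In Python, from cell import robot gives the robot as it stands. The module is installed in compiled form; this text tells all that it offers. Calls block until the motion is done:
- robot.reach(position, orientation): joint-space move of the TCP to a pose.
- robot.move_l(position, frame=None, speed=150, stop_force=None): straight line of the TCP; frame=None keeps the orientation; speed is the mean speed in mm/s. With stop_force (N) it stops when the force on the tool has changed by that much, and returns True; else False.
- robot.goto_joints(angles): joint-space move.
- robot.gripper_to(opening, grip_force=None): opening from 0.0 (shut) to 1.0 (fully open); grip_force is the grip in N (None keeps the last); returns when the fingers have stopped.
- robot.pause(seconds).
- robot.solve_ik(position, orientation): joint angles nearest the present ones, or None.
- robot.get_obs(): the state.
- robot.get_image(name): name is "scene" or "top" or "wrist"; returns the picture (384x512x3 uint8, red, green, blue); there is no depth.
- robot.camera_info(name): a dict with "fx", "fy", "cx", "cy" (pixels), "cam_to_world" (4x4, takes a point from camera to world coordinates); the wrist camera has in their place "hand_eye" (4x4, takes a point from camera to tool coordinates, whose origin is the TCP and whose axes are the flange's). Camera axes: x right, y down, z forward; pixel columns grow to the right and rows downward; lengths in mm; the calibration is good to about 2 mm. A picture is of the moment at which its call begins: read the wrist's pose just before it. camera_info takes no time and is no camera call.
A pose or a line that the arm cannot do raises robot.IKError and nothing moves.
- robot.close_job(): hands the job in, once; it reports no verdict.
The state is a dict: "time_s": time; "qpos": joint angles; "joint_velocities": joint speeds; "joint_efforts": joint torques, N m; "tool_pos": TCP position; "tcp_rot": TCP orientation; "contact_force": force on the tool from outside, world axes, zero at the start; "torque": the same for the moment, N m; "grip_width": opening from 0.0 (shut) to 1.0 (fully open).
Only numpy, scipy, OpenCV 4.12 (cv2) and the standard library are available. Lean on these libraries where they do the work, as an engineer would, in place of code of your own. Each camera call takes 0.05 s, during which the arm holds its last target.

## Working session

There is one attempt and no reset: what is moved stays moved. The work goes in short steps, each a Python script; the robot and the scene stay as the last script left them, time stands still between calls to the robot, and variables do not carry over. Pictures are saved under pics/ and viewed, and the job is handed in when it is done.

```bash
mkdir -p pics; ls; python3 - <<'E'
from cell import robot
import cv2
o=robot.get_obs()
for k,v in o.items(): print(k,v)
for n in("scene","top"):
    print(n,robot.camera_info(n))
    im=robot.get_image(n); cv2.imwrite(f"pics/{n}0.png",im[:,:,::-1])
print(robot.camera_info("wrist"))
E
```

```text
pics
time_s 0.0
qpos [-1.19620336  0.53716588 -0.00444822  1.53885643  0.00259602  1.06730285
 -0.07120387]
joint_velocities [ 1.01946883e-03 -6.36951810e-04  6.36658964e-04  4.46128157e-05
 -1.86603514e-03  1.28838288e-03  1.01059765e-03]
joint_efforts [ 1.39656681e-04 -5.83409214e+01  1.04890253e+00 -2.59101069e+01
  1.24287227e-02  9.48293251e-03 -7.76856638e-06]
tool_pos [277.07489064 587.3113311  238.41968458]
tcp_rot [-6.86632816e-01 -3.06536990e+00  2.68094717e-03]
contact_force [-0.51724597 -0.33572875  0.2160921 ]
torque [ 0.05147667 -0.00706774  0.01316387]
grip_width 0.9987855967284411
scene {'fx': 449.7984196242083, 'fy': 449.7984196242083, 'cx': 247.02353645923435, 'cy': 185.37537210080583, 'cam_to_world': array([[ 6.26835752e-01,  6.23214491e-01, -4.67633016e-01,
         1.18152001e+03],
       [ 7.79122106e-01, -4.96157500e-01,  3.83140287e-01,
        -5.47492825e+02],
       [ 6.75895092e-03, -6.04509250e-01, -7.96569447e-01,
         1.11683823e+03],
       [ 0.00000000e+00,  0.00000000e+00,  0.00000000e+00,
         1.00000000e+00]])}
top {'fx': 441.4535060388954,
[... 192 characters left out ...]
1591e-01, -1.04082154e-01,  2.58930067e-02,
        -5.30246189e+01],
       [-1.92722880e-03, -2.24040711e-01, -9.74577881e-01,
         1.53463435e+03],
       [ 0.00000000e+00,  0.00000000e+00,  0.00000000e+00,
         1.00000000e+00]])}
{'fx': 320.36778355879045, 'fy': 320.36778355879045, 'cx': 249.62253276637293, 'cy': 195.06005196512146, 'hand_eye': array([[-2.54615851e-04, -9.46048665e-01, -3.24024473e-01,
         8.32777007e+01],
       [ 9.99999914e-01, -1.34835284e-04, -3.92115719e-04,
        -9.33818031e-02],
       [ 3.27270621e-04, -3.24024544e-01,  9.46048618e-01,
        -1.33888607e+02],
       [ 0.00000000e+00,  0.00000000e+00,  0.00000000e+00,
         1.00000000e+00]])}
```

View pics/scene0.png

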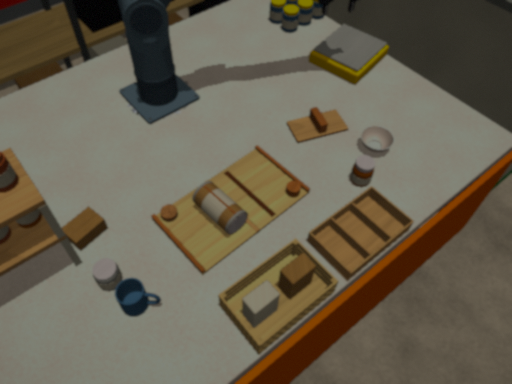

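View pics/top0.png

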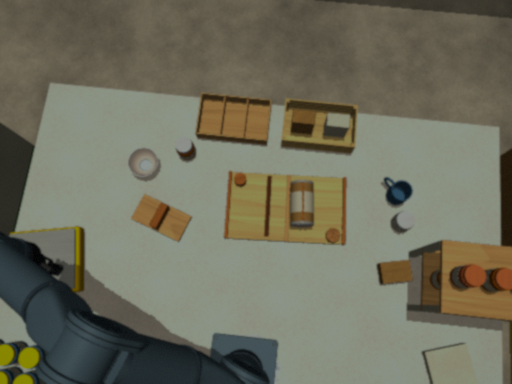

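The scene view shows the deck with the tube in the right-hand (-y) bay at about (302,204) in the top picture. The dark strip is at (267,206), and the hand board is at (162,217). I'll measure these.

```bash
cat > h.py <<'E'
import numpy as np, cv2
from scipy.spatial.transform import Rotation as R
from cell import robot
def pose(o):
    T=np.eye(4);T[:3,:3]=R.from_rotvec(o["tcp_rot"]).as_matrix();T[:3,3]=o["tool_pos"];return T
def cam(name,T=None):
    c=robot.camera_info(name)
    M=c["cam_to_world"] if name!="wrist" else T@c["hand_eye"]
    return c,np.array(M)
def ray(cm,px,z):
    c,M=cm; px=np.atleast_2d(np.asarray(px,float))
    d=np.c_[(px[:,0]-c["cx"])/c["fx"],(px[:,1]-c["cy"])/c["fy"],np.ones(len(px))]@M[:3,:3].T
    return M[:3,3]+d*((z-M[2,3])/d[:,2])[:,None]
def proj(cm,P):
    c,M=cm; q=(np.atleast_2d(P)-M[:3,3])@M[:3,:3]
    return np.c_[q[:,0]/q[:,2]*c["fx"]+c["cx"],q[:,1]/q[:,2]*c["fy"]+c["cy"]]
def down(yaw): # tool z down, tool y axis at world direction yaw
    y=np.array([np.cos(yaw),np.sin(yaw),0]);z=np.array([0,0,-1.]);x=np.cross(y,z)
    return R.from_matrix(np.c_[x,y,z]).as_rotvec()
E
python3 - <<'E'
from h import *
cm=cam("top")
for n,p,z in [("deck",[[228,172],[347,178],[345,243],[225,238]],12),("strip",[[269,176],[266,236]],12),("board",[[146,195],[191,214],[178,240],[133,220]],12),("handle",[[166,206],[157,224]],54),("tube",[[302,204]],92),("base",[[245,360]],0)]:
    print(n,ray(cm,p,z).round(0)[:,:2].tolist())
im=cv2.imread("pics/top0.png")
cv2.imwrite("pics/z1.png",cv2.resize(im[160:260,120:360],None,fx=3.3,fy=3.3,interpolation=cv2.INTER_CUBIC))
o=robot.get_obs();T=pose(o);print(T.round(2), (T[:3,:3]@np.array([0,1,0])))
E
```

```text
deck [[662.0, 126.0], [685.0, -300.0], [451.0, -308.0], [424.0, 107.0]]
strip [[662.0, -22.0], [446.0, -34.0]]
board [[546.0, 405.0], [495.0, 236.0], [400.0, 268.0], [452.0, 435.0]]
handle [[506.0, 318.0], [441.0, 338.0]]
tube [[555.0, -143.0]]
base [[32.0, -9.0]]
[[-9.0000e-01  4.3000e-01 -0.0000e+00  2.7715e+02]
 [ 4.3000e-01  9.0000e-01 -0.0000e+00  5.8733e+02]
 [-0.0000e+00 -0.0000e+00 -1.0000e+00  2.3847e+02]
 [ 0.0000e+00  0.0000e+00  0.0000e+00  1.0000e+00]] [ 0.42666213  0.90440964 -0.00161931]
```

View pics/z1.png

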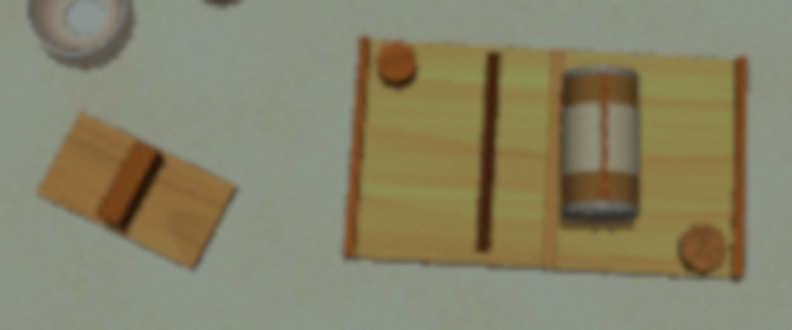

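```bash
python3 - <<'E'
from h import *
t=robot.get_obs()["time_s"]
robot.reach([500,-90,330],down(np.radians(93.5)))
o=robot.get_obs();np.save("T1.npy",pose(o));im=robot.get_image("wrist");cv2.imwrite("pics/w1.png",im[:,:,::-1])
print(t,robot.get_obs()["time_s"],o["tool_pos"],o["contact_force"])
robot.reach([455,325,260],down(np.radians(73)))
o=robot.get_obs();np.save("T2.npy",pose(o));im=robot.get_image("wrist");cv2.imwrite("pics/w2.png",im[:,:,::-1])
print(t,robot.get_obs()["time_s"],o["tool_pos"],o["contact_force"],o["qpos"])
E
```

```text
0.1 2.7 [500.21988716 -89.13762589 329.87526904] [0.6555505  0.33212626 1.42321614]
0.1 4.3083 [455.86690424 323.77920703 260.23739022] [ 0.91840752 -0.51085324 -0.09398084] [-0.9509059   0.36683922  0.32358716  1.77747775 -0.1335361   1.01846273
  0.69518026]
```

View pics/w1.png

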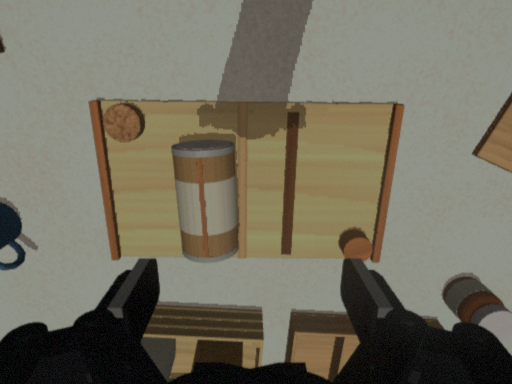

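View pics/w2.png

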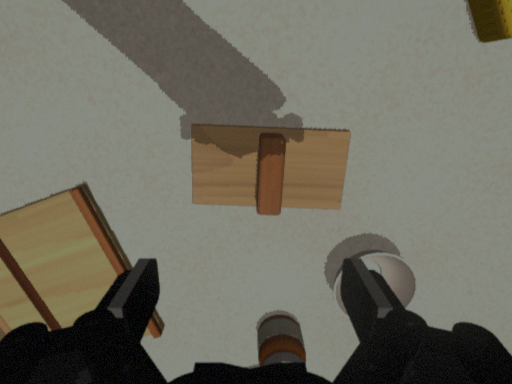

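w1 shows the deck with the tube at about (207,200), the bead line at col 242 and the dark strip at about (290,185). w2 shows the board at about (268,167) with its rib at (271,174). Next I'll extract these with masks.

```bash
cat > meas.py <<'E'
from h import *
def line_fit(pts):
    vx,vy,x0,y0=cv2.fitLine(np.float32(pts),cv2.DIST_HUBER,0,.01,.01).ravel();return np.array([x0,y0]),np.array([vx,vy])
E
python3 - <<'E'
from meas import *
im=cv2.imread("pics/w1.png");T=np.load("T1.npy");cm=cam("wrist",T)
hsv=cv2.cvtColor(im,cv2.COLOR_BGR2HSV)
# strip
g=im.max(2)
m=np.zeros_like(g);m[108:262,270:312]=(g[108:262,270:312]<95)
n,l,s,c=cv2.connectedComponentsWithStats(m);k=1+s[1:,4].argmax();print("strip comp",s[k],c[k])
rows=[];
for r in range(135,250,3):
    cs=np.where(l[r]==k)[0]
    if len(cs)>4: rows.append([cs.mean(),r,cs.min()-.5,cs.max()+.5])
rows=np.array(rows);P=ray(cm,rows[:,:2],12)[:,:2]
w=np.linalg.norm(ray(cm,rows[:,[2,1]],12)-ray(cm,rows[:,[3,1]],12),axis=1);print("strip width",w.mean())
p0,d=line_fit(P);d*=np.sign(d[0]);print("strip line",p0,d,np.degrees(np.arctan2(d[1],d[0])))
ys=np.where(l==k)[0];print("rows",ys.min(),ys.max())
# end stops (red-brown)
for name,(a,b) in {"-y stop":(90,125),"+y stop":(365,408)}.items():
    pts=[]
    for r in range(130,250,3):
        row=hsv[r,a:b]; cs=a+np.where((row[:,1]>130)&(row[:,0]<13))[0]
        if 4<len(cs)<20: pts.append([cs.mean(),r])
    Q=ray(cm,pts,24)[:,:2];q,e=line_fit(Q);e*=np.sign(e[0]);print(name,len(pts),q,e)
z=cv2.resize(im[90:275,85:410],None,fx=2.4,fy=2.4,interpolation=cv2.INTER_CUBIC);cv2.imwrite("pics/w1z.png",z)
im2=cv2.imread("pics/w2.png");cv2.imwrite("pics/w2z.png",cv2.resize(im2[115:225,180:360],None,fx=4,fy=4,interpolation=cv2.INTER_CUBIC))
E
```

```text
strip comp [ 270  108   36  146 1815] [288.6953168  167.18126722]
strip width 15.006881953075426
strip line [564.93274  -27.011597] [0.99865365 0.05187336] 2.9734588
rows 108 253
-y stop 19 [ 548.7388  -293.44562] [0.9986665  0.05162561]
+y stop 6 [555.7698 107.3628] [0.9999151 0.0130299]
```

View pics/w1z.png

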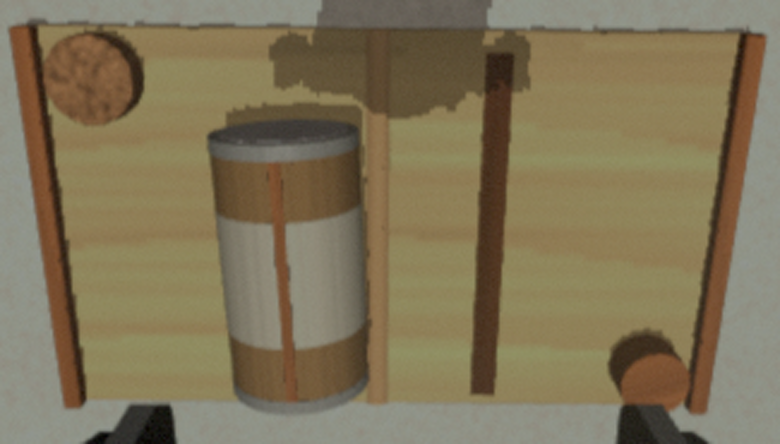

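View pics/w2z.png

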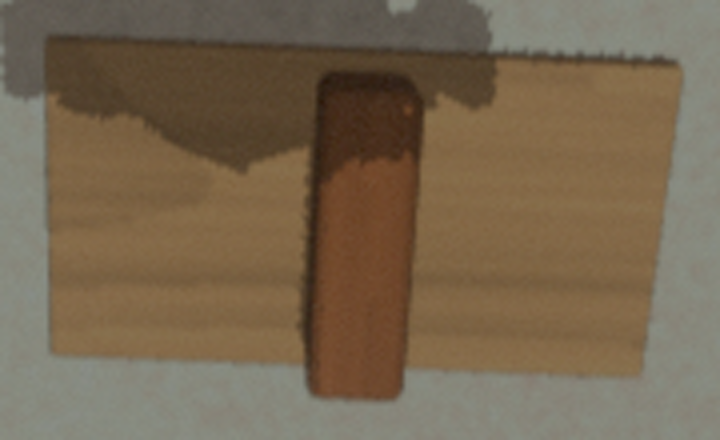

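```bash
python3 - <<'E'
from meas import *
T=np.load("T1.npy");cm=cam("wrist",T);C=cm[1][:3,3]
zp=lambda a,o,f:(np.array(a,float)+.5)/f-.5+np.array(o)
Z1=lambda a:zp(a,(85,90),2.4)
def nrm(p):
    d=ray(cm,p,0)-C; n=np.cross(d[0],d[1]);return n/np.linalg.norm(n)
nl=nrm(Z1([[213,145],[237,395]]));nr=nrm(Z1([[357,135],[368,385]]))
ax=np.cross(nl,nr);ax/=np.linalg.norm(ax);ax*=np.sign(ax[0]);print("tube axis dir",ax, "yaw",np.degrees(np.arctan2(ax[1],ax[0])))
nb=nl*np.sign(nl[1])+0;nr2=nr*np.sign(nr[1]);b=nb+nr2;b/=np.linalg.norm(b)
half=np.arccos(abs(nb@nr2))/2; dist=40/np.sin(half); print("axis dist from cam ray plane",dist)
v=np.cross(ax,b);v*=-np.sign(v[2]);print("axis pt",C+v*dist)  # z should be 52
for x in(500,555,600):
    # bisect plane at z=52
    y=C[1]-(b[0]*(x-C[0])+b[2]*(52-C[2]))/b[1];print(x,"tube y",y)
print("tube near end top rim",ray(cm,Z1([[285,122],[285,155]]),92)[:,:2],"far end top",ray(cm,Z1([[303,408]]),92))
print("bead",ray(cm,Z1([[378,35],[378,400]]),15)[:,:2])
print("strip",ray(cm,Z1([[500,54],[483,394]]),12)[:,:2])
c=Z1([[12,27],[765,35],[707,411],[66,406]]);P=ray(cm,c,24)[:,:2];print("corners",P,"ctr",P.mean(0))
for i in range(4):print(np.linalg.norm(P[i]-P[(i+1)%4]))
T=np.load("T2.npy");cm=cam("wrist",T)
Z2=lambda a:zp(a,(180,115),4)
P=ray(cm,Z2([[48,38],[681,66],[641,377],[52,354]]),12)[:,:2];print("board",P,P.mean(0))
for i in range(4):print(np.linalg.norm(P[i]-P[(i+1)%4]))
e=(P[1]-P[0])+(P[2]-P[3]);print("board yaw(y axis)",np.degrees(np.arctan2(e[1],e[0])))
h=ray(cm,Z2([[322,73],[421,77],[404,400],[310,396]]),54)[:,:2];print("rib",h,h.mean(0))
h2=h[2]+h[3]-h[0]-h[1];print("rib yaw",np.degrees(np.arctan2(h2[1],h2[0])),np.linalg.norm(h2)/2,np.linalg.norm(h[0]-h[1]))
E
```

```text
tube axis dir [0.99452021 0.09218301 0.04931376] yaw 5.295668183730042
axis dist from cam ray plane 437.04030052234924
axis pt [ 444.27290335 -156.43834283   32.00475862]
500 tube y -148.7077803124964
555 tube y -144.01575165843985
600 tube y -140.17681912330266
tube near end top rim [[ 480.79150293 -144.19453934]
 [ 496.94909927 -143.94283673]] far end top [[ 637.14956956 -131.88615935   92.        ]]
bead [[ 441.81086756 -103.05116563]
 [ 673.63798915  -90.35490094]]
strip [[448.0774303  -33.06756733]
 [666.52971275 -21.1283802 ]]
corners [[ 449.58882034 -303.7911222 ]
 [ 428.05629052  109.9677345 ]
 [ 663.25021016  123.53035159]
 [ 685.49584403 -292.24036697]] ctr [556.59779126 -90.63335077]
414.3187677818511
235.5846438490374
416.36541480199907
236.1896351956244
board [[397.43124831 270.32003938]
 [459.98552659 445.94111834]
 [553.25136712 414.30155518]
 [490.46551057 236.93211368]] [475.28341315 341.87370664]
186.42907795093913
98.4864405157581
188.1541457361298
98.84395548585209
board yaw(y axis) 70.4510295230778
rib [[424.78537869 344.60034111]
 [433.45489093 369.21573971]
 [520.76134233 340.66989408]
 [511.65559065 315.27918464]] [472.66430065 342.44128988]
rib yaw -18.37812098072975 91.76886726299328 26.097476715150933
```

```bash
python3 - <<'E'
from meas import *
def tube(imf,cm,rows,c0,c1,mid,vert=True):
    im=cv2.imread(imf).astype(float); C=cm[1][:3,3]
    f=(im.max(2)-im.min(2))/(im.max(2)+1)   # saturation
    L=[];Rr=[]
    for r in rows:
        a=f[r,c0:c1]; base=f[r,mid-3:mid+14].mean()
        for side,out in((-1,L),(1,Rr)):
            i=mid-c0+ (15 if side>0 else -0)
            # walk outward to crossing of half level
            seg=a[i::side]; 
            lv=(np.median(seg[-6:])+base)/2
            j=np.where(seg>lv)[0]
            j=[q for q in j if (seg[q:q+3]>lv).all()]
            if j and j[0]>0:
                q=j[0];fr=(lv-seg[q-1])/(seg[q]-seg[q-1]); out.append([c0+i+side*(q-1+fr),r])
    return np.array(L),np.array(Rr)
T=np.load("T1.npy");cm=cam("wrist",T);C=cm[1][:3,3]
L,Rr=tube("pics/w1.png",cm,range(184,232,2),165,246,207)
print(len(L),len(Rr),L[::6].round(1).tolist(),Rr[::6].round(1).tolist())
N=[]
for S in(L,Rr):
    p,d=line_fit(S); res=np.abs((S-p)@np.array([-d[1],d[0]]));print("res",np.median(res))
    q=np.array([p-d*30,p+d*30]);D=ray(cm,q,0)-C;n=np.cross(D[0],D[1]);n/=np.linalg.norm(n);N.append(n*np.sign(n[1]))
ax=np.cross(*N);ax/=np.linalg.norm(ax);ax*=np.sign(ax[0]);print("axis",ax,np.degrees(np.arctan2(ax[1],ax[0])))
b=sum(N);b/=np.linalg.norm(b);half=np.arccos(N[0]@N[1])/2;print("dist",40/np.sin(half))
for x in(500,560,620):print(x,C[1]-(b[0]*(x-C[0])+b[2]*(52-C[2]))/b[1])
E
```

```text
24 24 [[203.5, 184.0], [204.5, 196.0], [205.2, 208.0], [206.3, 220.0]] [[235.6, 184.0], [235.9, 196.0], [236.5, 208.0], [237.2, 220.0]]
res 0.09783047451281761
res 0.1271523538123792
axis [ 0.99638364  0.08293944 -0.01845806] 4.7583577272694635
dist 770.9309364178182
500 -130.85977344572703
560 -125.74808842734927
620 -120.63640340897153
```

```bash
python3 - <<'E'
from meas import *
im=cv2.imread("pics/w1.png").astype(float)
f=(im.max(2)-im.min(2))/(im.max(2)+1)
def edge(r,start,side,n):
    seg=f[r,start::side][:n] if side>0 else f[r,start::-1][:n]
    base=seg[:4].mean(); lv=(seg[-5:].mean()+base)/2
    q=[q for q in range(1,n-2) if (seg[q:q+3]>lv).all()][0]
    return start+side*(q-1+(lv-seg[q-1])/(seg[q]-seg[q-1]))
T=np.load("T1.npy");cm=cam("wrist",T);C=cm[1][:3,3]
L=np.array([[edge(r,191,-1,22),r] for r in range(184,232,2)]);Rr=np.array([[edge(r,224,1,17+0),r] for r in range(184,232,2)])
print(L[::6].round(1).tolist(),Rr[::6].round(1).tolist())
N=[]
for S in(L,Rr):
    p,d=line_fit(S)
    q=np.array([p-d*30,p+d*30]);D=ray(cm,q,0)-C;n=np.cross(D[0],D[1]);n/=np.linalg.norm(n);N.append(n*np.sign(n[1]))
ax=np.cross(*N);ax/=np.linalg.norm(ax);ax*=np.sign(ax[0]);print("axis",ax,np.degrees(np.arctan2(ax[1],ax[0])))
b=sum(N);b/=np.linalg.norm(b);half=np.arccos(N[0]@N[1])/2;v=np.cross(ax,b);v*=-np.sign(v[2]);print("pt",C+v*40/np.sin(half))
for x in(500,560,620):print(x,C[1]-(b[0]*(x-C[0])+b[2]*(52-C[2]))/b[1])
# force axis horizontal with bisector only at mid row
# scene cam crude + top
it=cv2.imread("pics/top0.png");cv2.imwrite("pics/t0z.png",cv2.resize(it[165:250,260:350],None,fx=7,fy=7,interpolation=cv2.INTER_CUBIC))
E
```

```text
[[175.1, 184.0], [176.7, 196.0], [177.7, 208.0], [178.8, 220.0]] [[235.6, 184.0], [235.8, 196.0], [236.4, 208.0], [236.5, 220.0]]
axis [ 0.99171903  0.0660212  -0.11015704] 3.808702703497312
pt [ 377.55726917 -156.80733955   70.24633284]
500 -149.3529349311163
560 -144.358827748388
620 -139.3647205656597
```

View pics/t0z.png

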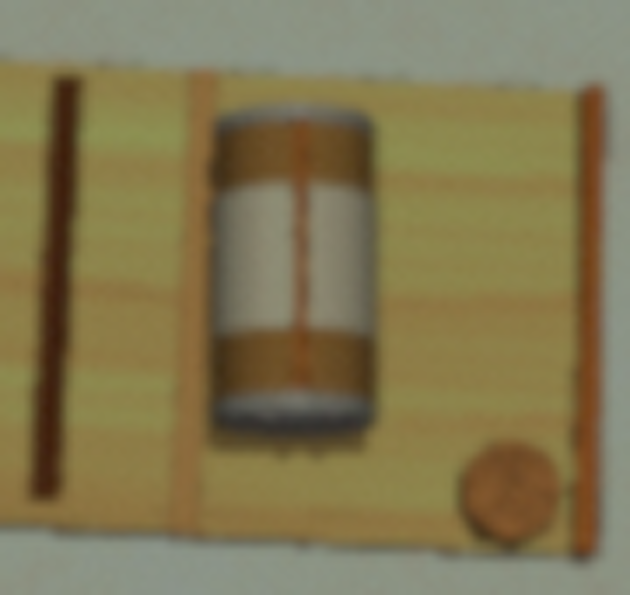

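```bash
python3 - <<'E'
from meas import *
cm=cam("top");C=cm[1][:3,3]
Z=lambda a:(np.array(a,float)+.5)/7-.5+np.array((260,165))
def yaw(P):d=P[1]-P[0];d=d*np.sign(d[0]);return np.degrees(np.arctan2(d[1],d[0]))
for n,p,z in(("seam",[[300,120],[304,385]],91),("bead",[[203,75],[186,530]],15),("strip",[[67,78],[46,497]],12),("stop",[[593,90],[586,555]],24)):
    P=ray(cm,Z(p),z);print(n,P[:,:2].round(1).tolist(),yaw(P))
N=[]
for e in([[213,150],[213,410]],[[374,150],[372,410]]):
    D=ray(cm,Z(e),0)-C;n=np.cross(*D);n/=np.linalg.norm(n);N.append(n*np.sign(n[1]))
b=sum(N);y=lambda x:C[1]-(b[0]*(x-C[0])+b[2]*(52-C[2]))/b[1]
print(y(500),y(560),y(620),np.degrees(np.arctan2(y(620)-y(500),120)))
# wrist seam
cw=cam("wrist",np.load("T1.npy"))
print("wrist seam",yaw(ray(cw,(np.array([[274,165],[291,398]])+.5)/2.4-.5+np.array((85,90)),91.5)))
E
```

```text
seam [[632.0, -137.9], [502.6, -151.2]] 5.870567943790564
bead [[671.7, -91.0], [438.4, -104.8]] 3.3803437159213665
strip [[663.6, -22.0], [447.7, -34.3]] 3.24130157073183
stop [[682.3, -288.2], [445.8, -300.6]] 2.991416468669284
-149.0636236323399 -143.97183485552287 -138.88004607870585 4.850677934486146
wrist seam 4.734842059570196
```

```bash
python3 - <<'E'
from meas import *
cm=cam("top")
Z=lambda a:(np.array(a,float)+.5)/3.3-.5+np.array((120,160))
for n,p,z in(("board",[[82,113],[237,187],[195,270],[38,193]],12),("rib",[[138,138],[161,152],[124,228],[98,215]],54)):
    P=ray(cm,Z(p),z)[:,:2];print(n,P.round(0).tolist(),P.mean(0))
cs=cam("scene");im=cv2.imread("pics/scene0.png");print(proj(cs,[[474,340,12],[472.7,342,54]]))
cv2.imwrite("pics/s0z.png",cv2.resize(im[95:150,280:360],None,fx=9,fy=9,interpolation=cv2.INTER_CUBIC))
print([robot.solve_ik([564,y,120],down(np.radians(93.1))) is not None for y in(-210,-150,-80,0,40)])
E
```

```text
board [[550.0, 411.0], [487.0, 233.0], [395.0, 265.0], [458.0, 443.0]] [472.55676998 337.97150008]
rib [[521.0, 336.0], [508.0, 309.0], [425.0, 335.0], [436.0, 364.0]] [472.54340305 335.92946113]
[[316.77067426 123.49066553]
 [318.54805845 114.13106185]]
[True, True, True, True, True]
```

View pics/s0z.png

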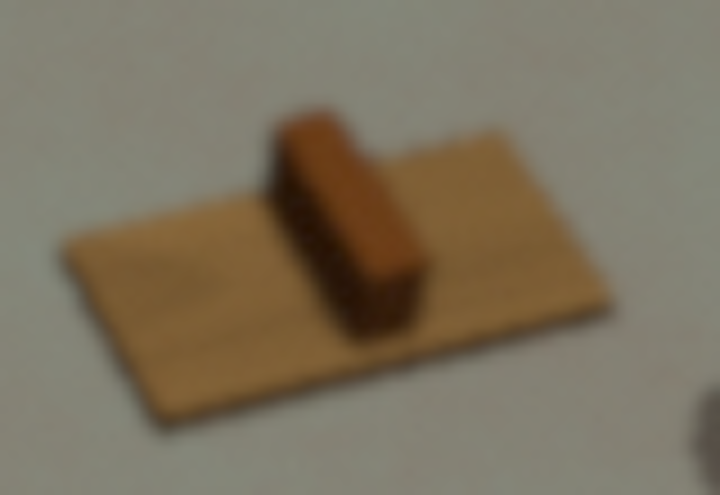

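```bash
python3 - <<'E'
from h import *
yaw=np.radians(70.6)
robot.reach([473,338,110],down(yaw))
print(robot.move_l([473,338,27],speed=80,stop_force=12))
o=robot.get_obs();print(o["time_s"],o["tool_pos"],o["contact_force"])
robot.gripper_to(0.0,60)
o=robot.get_obs();print(o["time_s"],o["tool_pos"],o["contact_force"],o["grip_width"])
t=o["time_s"];robot.move_l(o["tool_pos"]+[0,0,20],speed=50);robot.move_l(o["tool_pos"]+[0,0,21],speed=20)
o=robot.get_obs();print(o["time_s"]-t,o["tool_pos"],o["contact_force"],R.from_rotvec(o["tcp_rot"]).as_matrix().round(4))
cv2.imwrite("pics/w3.png",robot.get_image("wrist")[:,:,::-1])
robot.pause(.2)
print(robot.get_obs()["contact_force"],robot.get_obs()["torque"])
E
```

```text
False
6.1583 [473.39204305 338.24458739  27.48083415] [-0.2089647  -0.3339622   1.38654269]
6.725 [473.73225084 339.08774964  27.72476682] [1.08074109 1.51498718 5.83844125] 0.31762422281015423
0.8167 [473.62442336 338.96400807  48.54911672] [ 0.38678501 -0.27921726 -3.60539014] [[-9.432e-01  3.322e-01 -3.000e-04]
 [ 3.322e-01  9.432e-01 -3.000e-04]
 [ 2.000e-04 -3.000e-04 -1.000e+00]]
[-0.42081682 -0.12781304 -2.91048043] [ 0.02336166  0.03004658 -0.01321864]
```

View pics/w3.png

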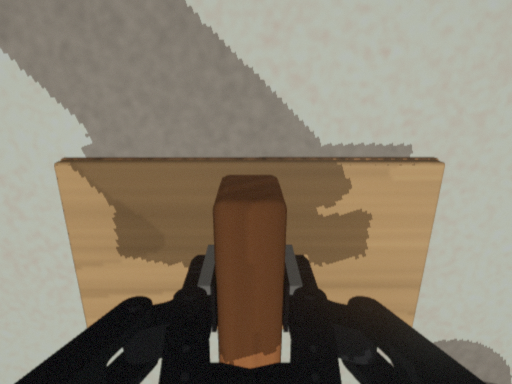

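```bash
cat >> h.py <<'E'
PSI=np.radians(3.1); D0=np.array([556.6,-90.6]); EX=np.array([np.cos(PSI),np.sin(PSI)]);EY=np.array([-np.sin(PSI),np.cos(PSI)])
def W(lx,ly,z): return np.r_[D0+lx*EX+ly*EY,z]
def L(p): d=np.asarray(p)[:2]-D0;return np.array([d@EX,d@EY])
def F(n=1): return robot.get_obs()["contact_force"]
E
python3 - <<'E'
from h import *
c=robot.camera_info("wrist");M=c["hand_eye"]
def toolpt(px,z):
    d=M[:3,:3]@np.array([(px[0]-c["cx"])/c["fx"],(px[1]-c["cy"])/c["fy"],1]);return M[:3,3]+d*(z-M[2,3])/d[2]
print([toolpt(p,15.6).round(1) for p in((57,162),(443,162))])
robot.gripper_to(0,90)
o=robot.get_obs()
robot.move_l([473,338,160],speed=150)
y0=np.pi/2+PSI
robot.reach(W(4.5,-111,150),down(y0))
robot.move_l(W(4.5,-111,127),speed=60);robot.pause(.3)
f0=np.mean([F() for _ in range(5)],0);np.save("f0.npy",f0)
o=robot.get_obs();print(o["time_s"],o["tool_pos"],L(o["tool_pos"]),f0,o["grip_width"])
hit=robot.move_l(W(4.5,-111,114),speed=12,stop_force=3)
o=robot.get_obs();print(hit,o["time_s"],o["tool_pos"],L(o["tool_pos"]),o["contact_force"]-f0,o["torque"])
cv2.imwrite("pics/s4.png",robot.get_image("scene")[:,:,::-1])
E
```

```text
[array([ 48.8, -92. ,  15.6]), array([48.7, 91.9, 15.6])]
11.7083 [ 567.30610059 -201.26719297  127.31642048] [   4.70568361 -111.08422359] [-0.08614768 -0.36015218 -3.62781258] 0.31302626400598027
True 12.3833 [ 567.04345008 -201.07047123  119.69625444] [   4.45405592 -110.87358589] [0.17542275 0.31836143 8.81049818] [0.45069569 0.08313494 0.09406209]
```

View pics/s4.png

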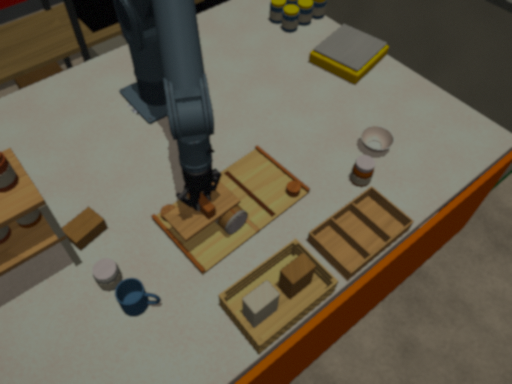

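```bash
cat > roll.py <<'E'
import json,sys
from h import *
f0=np.load("f0.npy")
def run(ly,lyend,z,yaw,yawend,step=2.5,speed=25,Ft=8,k=0.06,lx=4.5,abort=17):
    n=max(1,int(round(abs(lyend-ly)/step)));fs=0;log=[]
    for i in range(1,n+1):
        y=ly+(lyend-ly)*i/n; a=yaw+(yawend-yaw)*i/n
        robot.move_l(W(lx,y,z),frame=down(a),speed=speed)
        o=robot.get_obs();f=o["contact_force"]-f0
        log.append([round(v,2) for v in (o["time_s"],y,L(o["tool_pos"])[1],z,o["tool_pos"][2],f@np.r_[EY,0],f[2],o["torque"][0])])
        z+=np.clip(k*(Ft-f[2])*-1,-.6,.6)
        if f[2]>abort or f[2]<1.0: print("ABORT",log[-1]);break
    for l in log: print(l)
    json.dump(dict(y=y,z=z,yaw=a),open("state.json","w"));return y,z,a
E
python3 - <<'E'
from roll import *
y0=np.pi/2+PSI
run(-111,-101,119.7,y0,y0)
E
```

```text
[12.68, -108.5, np.float64(-108.08), 119.7, np.float64(119.8), np.float64(-0.03), np.float64(3.38), np.float64(0.23)]
[12.93, -106.0, np.float64(-105.75), np.float64(119.42), np.float64(119.75), np.float64(0.13), np.float64(7.1), np.float64(0.36)]
[13.18, -103.5, np.float64(-103.21), np.float64(119.37), np.float64(119.72), np.float64(1.61), np.float64(9.19), np.float64(0.49)]
[13.43, -101.0, np.float64(-100.54), np.float64(119.44), np.float64(119.68), np.float64(-0.47), np.float64(8.76), np.float64(0.47)]
```

```bash
sed -i 's/lx=4.5,abort=17/lx=4.5,lxe=None,abort=17,every=1/; s/fs=0;log/lxe=lx if lxe is None else lxe;log/; s/W(lx,y,z)/W(lx+(lxe-lx)*i\/n,y,z)/; s/round(v,2) for/round(float(v),2) for/; s/for l in log:/for l in log[::every]:/; s/yaw=a)/yaw=a,lx=lx+(lxe-lx)*i\/n)/' roll.py
python3 - <<'E'
from roll import *
y0=np.pi/2+PSI
s=json.load(open("state.json"))
run(s["y"],-64,s["z"],y0,y0-np.radians(3.2),lxe=4.5-2.5,k=.045,step=2)
cv2.imwrite("pics/s5.png",robot.get_image("scene")[:,:,::-1])
cv2.imwrite("pics/w5.png",robot.get_image("wrist")[:,:,::-1])
E
```

```text
[13.68, -98.94, -98.41, 119.49, 119.71, 0.66, 8.99, 0.4]
[13.93, -96.89, -96.24, 119.53, 119.71, 0.15, 10.32, 0.42]
[14.18, -94.83, -94.13, 119.63, 119.71, 1.16, 9.1, 0.4]
[14.43, -92.78, -92.04, 119.68, 119.72, -0.26, 9.04, 0.36]
[14.68, -90.72, -89.94, 119.73, 119.73, -0.2, 9.91, 0.35]
[14.93, -88.67, -87.87, 119.82, 119.72, 0.71, 8.21, 0.36]
[15.18, -86.61, -86.04, 119.83, 119.74, 0.08, 7.51, 0.35]
[15.43, -84.56, -84.09, 119.8, 119.75, 0.89, 8.73, 0.36]
[15.68, -82.5, -82.02, 119.84, 119.75, 0.15, 7.72, 0.37]
[15.93, -80.44, -80.04, 119.82, 119.74, 0.14, 7.73, 0.36]
[16.18, -78.39, -78.02, 119.81, 119.76, 0.56, 8.04, 0.32]
[16.43, -76.33, -75.96, 119.81, 119.74, 0.33, 8.62, 0.29]
[16.68, -74.28, -73.97, 119.84, 119.76, 0.89, 8.37, 0.24]
[16.93, -72.22, -71.95, 119.86, 119.77, 0.48, 6.71, 0.26]
[17.18, -70.17, -69.91, 119.8, 119.76, 0.11, 7.24, 0.26]
[17.43, -68.11, -67.88, 119.77, 119.76, 0.89, 7.39, 0.23]
[17.68, -66.06, -65.82, 119.74, 119.78, 0.72, 7.9, 0.22]
[17.93, -64.0, -63.78, 119.73, 119.77, 0.23, 7.73, 0.2]
```

```bash
python3 - <<'E'
import cv2
im=cv2.imread("pics/s5.png");cv2.imwrite("pics/s5z.png",cv2.resize(im[140:275,145:315],None,fx=4.4,fy=4.4,interpolation=cv2.INTER_CUBIC))
E
```

```text
(no output)
```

View pics/s5z.png

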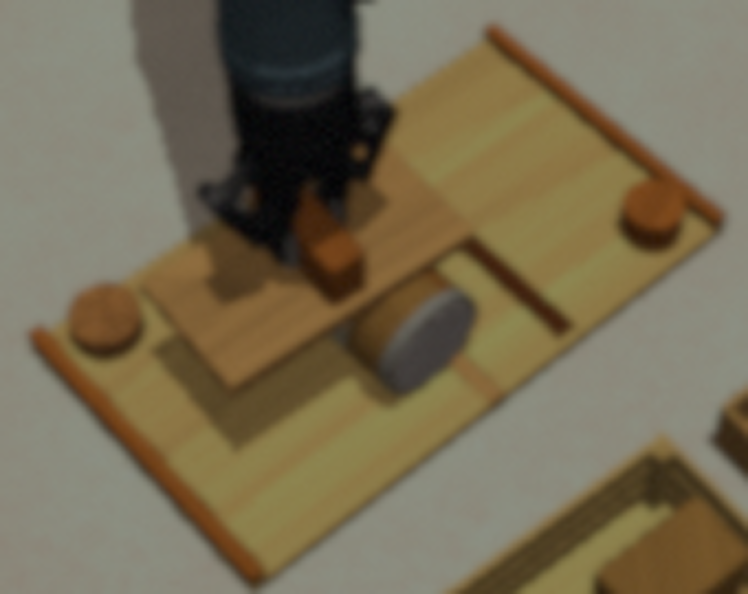

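View pics/w5.png

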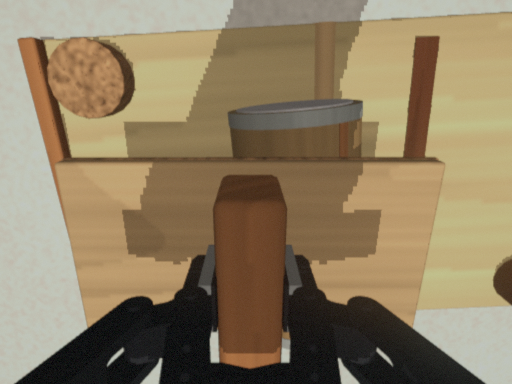

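Board and tube are tracking well: the tube sits under the board just before the bead, and the force is steady at about 8 N. Next is the climb.

```bash
python3 - <<'E'
from roll import *
s=json.load(open("state.json"))
run(s["y"],-22,s["z"],s["yaw"],s["yaw"],lx=s["lx"],k=.055,step=1.6,Ft=7.5)
E
```

```text
[18.28, -62.38, -62.21, 119.72, 119.8, 0.36, 8.11, 0.32]
[18.53, -60.77, -60.52, 119.76, 119.76, -0.28, 8.28, 0.22]
[18.78, -59.15, -58.89, 119.8, 119.76, 0.16, 8.31, 0.19]
[19.03, -57.54, -57.3, 119.84, 119.76, 0.12, 7.64, 0.24]
[19.28, -55.92, -55.74, 119.85, 119.78, 0.15, 8.13, 0.22]
[19.53, -54.31, -54.11, 119.89, 119.77, 1.25, 7.67, 0.19]
[19.78, -52.69, -52.51, 119.89, 119.81, -0.22, 6.98, 0.13]
[20.03, -51.08, -50.91, 119.87, 119.79, -0.4, 7.87, 0.19]
[20.28, -49.46, -49.24, 119.89, 119.79, 0.68, 7.76, 0.12]
[20.53, -47.85, -47.64, 119.9, 119.82, 0.1, 5.21, 0.07]
[20.78, -46.23, -46.28, 119.77, 119.84, -0.82, 4.91, -0.08]
[21.03, -44.62, -44.84, 119.63, 119.83, -0.87, 7.27, -0.18]
[21.28, -43.0, -43.26, 119.62, 119.9, -0.14, 8.76, -0.21]
[21.53, -41.38, -41.68, 119.69, 120.03, -2.07, 10.82, -0.29]
[21.78, -39.77, -40.0, 119.87, 120.18, -1.23, 9.93, -0.21]
[22.03, -38.15, -38.33, 120.0, 120.38, -1.32, 11.02, -0.18]
[22.28, -36.54, -36.6, 120.2, 120.52, -1.14, 10.65, -0.19]
[22.53, -34.92, -34.82, 120.37, 120.66, -0.98, 9.67, -0.21]
[22.78, -33.31, -33.16, 120.49, 120.77, -1.29, 9.32, -0.16]
[23.03, -31.69, -31.51, 120.59, 120.91, -0.56, 10.1, -0.15]
[23.28, -30.08, -29.82, 120.73, 121.04, 0.9, 11.63, -0.14]
[23.53, -28.46, -28.0, 120.96, 121.16, 0.47, 9.82, -0.11]
[23.78, -26.85, -26.35, 121.09, 121.27, -0.42, 9.43, -0.07]
[24.03, -25.23, -24.67, 121.2, 121.36, -0.47, 10.61, -0.05]
[24.28, -23.62, -22.95, 121.37, 121.42, 0.52, 9.04, -0.07]
[24.53, -22.0, -21.26, 121.45, 121.48, -0.29, 9.88, -0.0]
```

```bash
python3 - <<'E'
s=open("roll.py").read()
s=s.replace("every=1)","every=1,ff=None)").replace("        z+=np.clip(k","        yn=ly+(lyend-ly)*(i+1)/n\n        if ff and i<n: z+=ff(yn)-ff(y)\n        z+=np.clip(k")
open("roll.py","w").write(s)
E
python3 - <<'E'
from roll import *
s=json.load(open("state.json"))
h=1.9
def ff(y):
    q=(y+15.0)/2; return max(0,np.sqrt(52**2-min(q*q,52**2))-(52-h))
run(s["y"],22,s["z"],s["yaw"],s["yaw"],lx=s["lx"],k=.05,step=1.7,Ft=8.5,ff=ff)
for n in("scene","wrist","top"):cv2.imwrite(f"pics/{n}6.png",robot.get_image(n)[:,:,::-1])
np.save("T6.npy",pose(robot.get_obs()))
im=cv2.imread("pics/scene6.png");cv2.imwrite("pics/s6z.png",cv2.resize(im[140:275,145:315],None,fx=4.4,fy=4.4,interpolation=cv2.INTER_CUBIC))
E
```

```text
[24.78, -20.31, -19.49, 121.58, 121.55, -0.21, 8.12, 0.01]
[25.03, -18.62, -17.79, 121.6, 121.59, 0.1, 9.59, 0.02]
[25.28, -16.92, -16.04, 121.68, 121.62, -0.2, 9.15, 0.03]
[25.53, -15.23, -14.31, 121.72, 121.64, -0.66, 8.83, 0.05]
[25.78, -13.54, -12.62, 121.73, 121.66, 0.93, 8.71, 0.04]
[26.03, -11.85, -10.95, 121.72, 121.62, 0.81, 8.81, 0.05]
[26.28, -10.15, -9.23, 121.7, 121.62, 0.37, 8.82, 0.06]
[26.53, -8.46, -7.54, 121.67, 121.55, 1.08, 8.76, 0.06]
[26.78, -6.77, -5.88, 121.63, 121.52, 1.26, 8.38, 0.08]
[27.03, -5.08, -4.14, 121.55, 121.4, 0.32, 9.25, 0.06]
[27.28, -3.38, -2.49, 121.5, 121.35, 1.44, 8.73, 0.15]
[27.53, -1.69, -0.82, 121.41, 121.27, 1.46, 8.97, 0.1]
[27.78, 0.0, 0.81, 121.31, 121.16, 1.03, 8.08, 0.13]
[28.03, 1.69, 2.29, 121.16, 121.07, 1.33, 8.83, 0.13]
[28.28, 3.38, 4.09, 121.03, 120.9, 2.33, 9.1, 0.15]
[28.53, 5.08, 5.88, 120.9, 120.77, 0.81, 9.33, 0.16]
[28.78, 6.77, 7.64, 120.77, 120.62, 1.5, 8.91, 0.21]
[29.03, 8.46, 9.24, 120.6, 120.49, 1.69, 8.61, 0.13]
[29.28, 10.15, 10.72, 120.41, 120.35, 1.4, 9.11, 0.04]
[29.53, 11.85, 12.2, 120.22, 120.26, 0.51, 11.07, -0.06]
[29.78, 13.54, 14.01, 120.21, 120.16, 1.66, 9.42, -0.08]
[30.03, 15.23, 15.8, 120.25, 120.1, 1.27, 4.94, 0.02]
[30.28, 16.92, 17.24, 120.08, 120.01, 0.96, 3.2, 0.07]
[30.53, 18.62, 18.77, 119.81, 119.87, -0.01, 4.32, 0.07]
[30.78, 20.31, 20.28, 119.6, 119.77, 0.61, 7.16, -0.04]
[31.03, 22.0, 21.94, 119.54, 119.73, 0.68, 8.68, -0.17]
```

View pics/s6z.png

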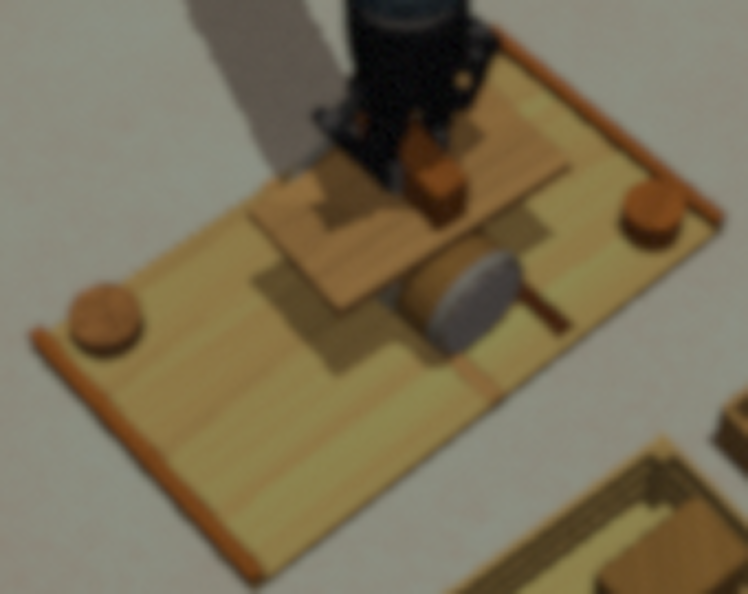

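View pics/wrist6.png

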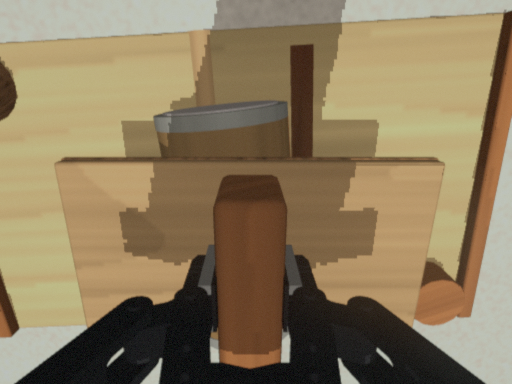

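```bash
python3 - <<'E'
import cv2
im=cv2.imread("pics/wrist6.png");cv2.imwrite("pics/w6z.png",cv2.resize(im[20:165,130:340],None,fx=3.7,fy=3.7,interpolation=cv2.INTER_CUBIC))
E
```

```text
(no output)
```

View pics/w6z.png

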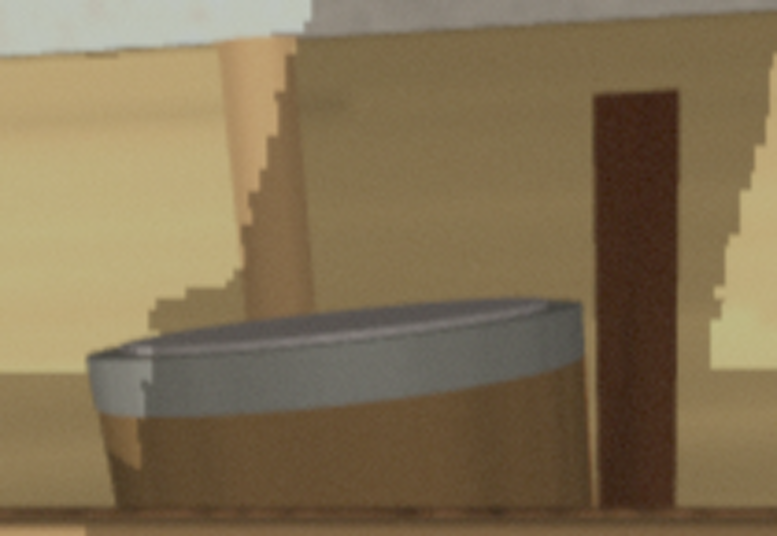

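```bash
cat > axis.py <<'E'
from meas import *
def loc(P):P=np.atleast_2d(P);return np.array([L(p) for p in P])
def tubeaxis(cm,l,r):
    C=cm[1][:3,3];N=[]
    for e in(l,r):
        D=ray(cm,e,0)-C;n=np.cross(*D);n/=np.linalg.norm(n);N.append(n*np.sign(n[1]))
    b=sum(N);y=lambda x:C[1]-(b[0]*(x-C[0])+b[2]*(52-C[2]))/b[1]
    P=np.array([[x,y(x)] for x in(490,565,640)]);return loc(P),np.degrees(np.arctan2(y(640)-y(490),150))-np.degrees(PSI)
def endaxis(cm,pl,pr,xl):
    """axis local y from left/right silhouette pixels, assuming axis along EX"""
    C=cm[1][:3,3];cy=L(C)[1];a=[]
    for p in(pl,pr):
        d=ray(cm,p,0)[0]-C;a.append(np.arctan2(d[:2]@EY,-d[2]))
    m=np.mean(a);return cy+np.tan(m)*(C[2]-52),40/np.sin(abs(a[1]-a[0])/2),np.hypot(C[2]-52,np.tan(m)*(C[2]-52))
E
python3 - <<'E'
from axis import *
cm=cam("wrist",np.load("T6.npy"));Z=lambda a:(np.array(a,float)+.5)/3.7-.5+np.array((130,20))
print("strip",loc(ray(cm,Z([[636,93],[636,500]]),12)));print("bead",loc(ray(cm,Z([[258,42],[280,310]]),14)))
print(tubeaxis(cm,Z([[89,365],[118,508]]),Z([[583,315],[590,508]])))
print(endaxis(cm,Z([[92,380]]),Z([[583,340]]),0))
E
```

```text
strip [[-105.66844629   63.33045049]
 [ -29.00583094   63.02360537]]
bead [[-117.80134873   -5.55216556]
 [ -70.86082263   -6.30096871]]
(array([[-66.25573766,   8.15876505],
       [  9.00135303,  10.87636829],
       [ 84.25844372,  13.59397153]]), np.float64(2.068105036894624))
(np.float64(8.12313321945713), np.float64(202.598988208494), np.float64(202.44892948218026))
```

```bash
python3 - <<'E'
import cv2
im=cv2.imread("pics/scene6.png");cv2.imwrite("pics/s6y.png",cv2.resize(im[185:225,230:280],None,fx=12,fy=12,interpolation=cv2.INTER_CUBIC))
E
```

```text
(no output)
```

View pics/s6y.png

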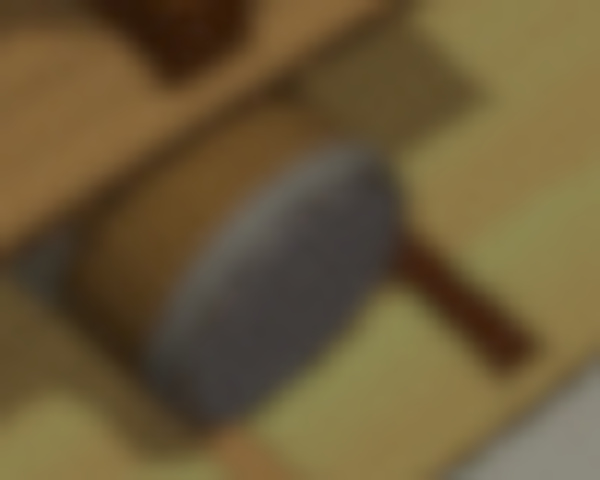

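```bash
python3 - <<'E'
from axis import *
cm=cam("scene");Z=lambda a:(np.array(a,float)+.5)/12-.5+np.array((230,185))
print("face ctr",loc(ray(cm,Z([[280,285]]),52)),"strip",loc(ray(cm,Z([[515,358],[415,240]]),12)))
E
```

```text
face ctr [[75.16725739 12.7312794 ]] strip [[109.7422289   60.08365883]
 [ 67.81683286  65.86268988]]
```

```bash
python3 - <<'E'
from roll import *
s=json.load(open("state.json"))
ye=76;da=s["yaw"]-np.radians(5.5);D=da-np.pi/2-PSI
lxe=2+(37.5-ye)*np.sin(D)
run(s["y"],ye,s["z"],s["yaw"],da,lx=s["lx"],lxe=lxe,k=.05,step=2.5,Ft=11,every=3)
for n in("scene","wrist"):cv2.imwrite(f"pics/{n}7.png",robot.get_image(n)[:,:,::-1])
o=robot.get_obs();np.save("T7.npy",pose(o));print(L(o["tool_pos"]),np.degrees(D))
im=cv2.imread("pics/wrist7.png");cv2.imwrite("pics/w7z.png",cv2.resize(im[10:165,60:340],None,fx=2.8,fy=2.8,interpolation=cv2.INTER_CUBIC))
im=cv2.imread("pics/scene7.png");cv2.imwrite("pics/s7y.png",cv2.resize(im[170:220,235:295],None,fx=12,fy=12,interpolation=cv2.INTER_CUBIC))
E
```

```text
[31.43, 24.45, 24.72, 119.54, 119.74, -0.06, 9.92, -0.15]
[32.18, 31.82, 32.21, 119.45, 119.74, 0.53, 10.84, -0.17]
[32.93, 39.18, 39.62, 119.4, 119.69, 1.18, 11.41, -0.31]
[33.68, 46.55, 47.04, 119.42, 119.69, 0.12, 11.33, -0.33]
[34.43, 53.91, 54.55, 119.43, 119.67, -0.05, 11.78, -0.31]
[35.18, 61.27, 62.01, 119.47, 119.66, 0.75, 10.71, -0.44]
[35.93, 68.64, 69.45, 119.4, 119.62, 0.19, 10.76, -0.38]
[36.68, 76.0, 76.81, 119.36, 119.62, 0.39, 11.08, -0.43]
[ 8.04400087 76.68068641] -8.700000000000008
```

View pics/w7z.png

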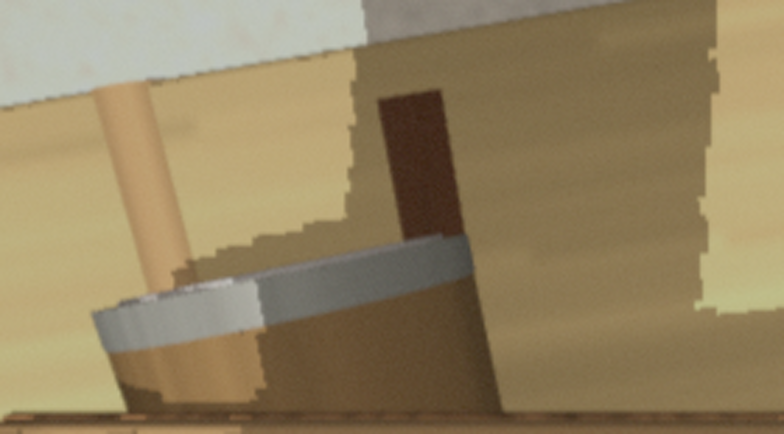

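View pics/s7y.png

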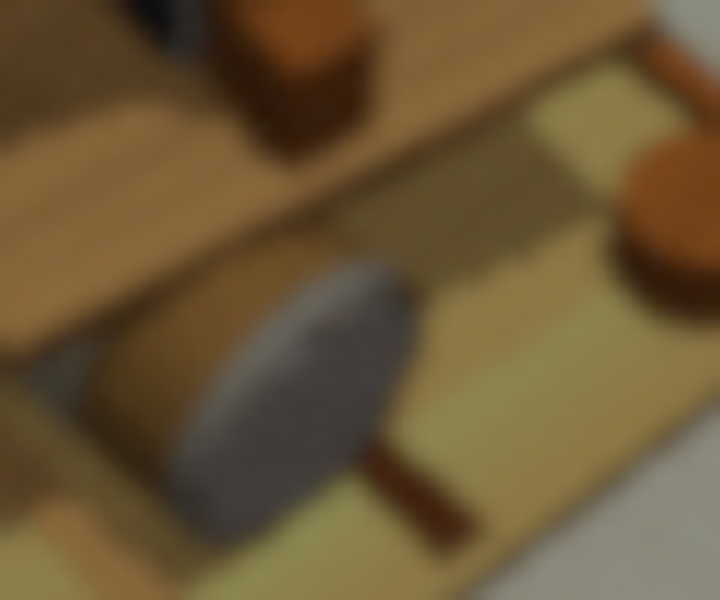

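```bash
python3 - <<'E'
from axis import *
cm=cam("wrist",np.load("T7.npy"));Z=lambda a:(np.array(a,float)+.5)/2.8-.5+np.array((60,10))
print("strip",loc(ray(cm,Z([[410,98],[431,236]]),12)))
print(tubeaxis(cm,Z([[93,315],[128,410]]),Z([[466,237],[502,410]])))
print(endaxis(cm,Z([[96,325]]),Z([[470,262]]),0))
cm=cam("scene");Z=lambda a:(np.array(a,float)+.5)/12-.5+np.array((235,170))
print("face ctr",loc(ray(cm,Z([[293,402]]),52)),"strip",loc(ray(cm,Z([[452,545],[370,455]]),12)))
E
```

```text
strip [[-104.97473031   63.55174849]
 [ -72.47254046   62.58865269]]
(array([[-64.81424567,  34.77515187],
       [ 10.5004888 ,  38.55711706],
       [ 85.81522327,  42.33908225]]), np.float64(2.8747201314811526))
(np.float64(34.48734138980703), np.float64(210.27723426414246), np.float64(208.76447172656947))
face ctr [[73.30655767 38.19739258]] strip [[110.73345929  58.11174504]
 [ 77.97527663  61.41368547]]
```

```bash
python3 - <<'E'
from roll import *
s=json.load(open("state.json"))
run(s["y"],s["y"]+51.5,s["z"],s["yaw"],s["yaw"],lx=s["lx"],k=.05,step=2.5,Ft=7.5,every=4)
for n in("scene","wrist"):cv2.imwrite(f"pics/{n}8.png",robot.get_image(n)[:,:,::-1])
o=robot.get_obs();np.save("T8.npy",pose(o));print(L(o["tool_pos"]))
im=cv2.imread("pics/wrist8.png");cv2.imwrite("pics/w8z.png",cv2.resize(im[10:165,20:300],None,fx=2.8,fy=2.8,interpolation=cv2.INTER_CUBIC))
im=cv2.imread("pics/scene8.png");cv2.imwrite("pics/s8y.png",cv2.resize(im[155:215,240:300],None,fx=10,fy=10,interpolation=cv2.INTER_CUBIC))
E
```

```text
[37.03, 78.45, 79.25, 119.37, 119.61, 0.52, 10.8, -0.53]
[38.03, 88.26, 88.81, 119.79, 119.67, -1.61, 6.37, -0.32]
[39.03, 98.07, 98.35, 119.58, 119.64, 0.25, 6.24, -0.34]
[40.03, 107.88, 108.33, 119.62, 119.59, 0.74, 8.08, -0.45]
[41.03, 117.69, 117.99, 119.56, 119.56, -0.71, 6.95, -0.45]
[42.03, 127.5, 127.8, 119.55, 119.55, 0.35, 8.07, -0.53]
[  7.82642941 127.54382068]
```

View pics/w8z.png

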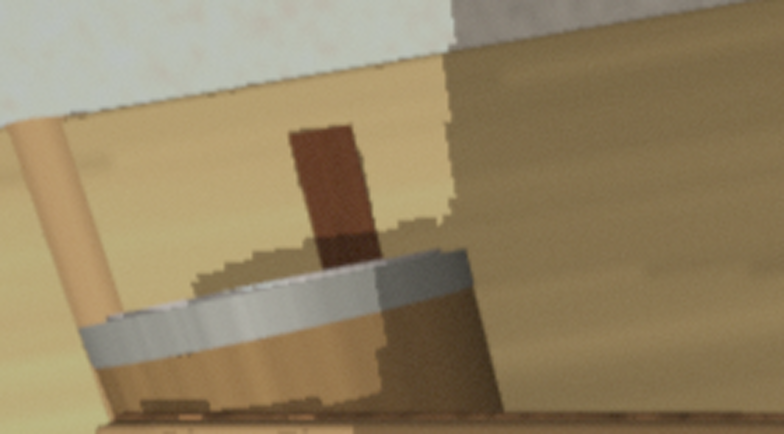

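View pics/s8y.png

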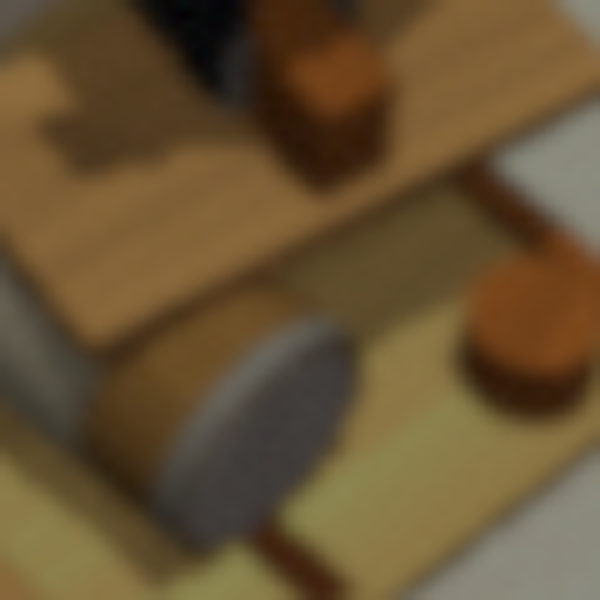

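```bash
python3 - <<'E'
from axis import *
cm=cam("wrist",np.load("T8.npy"));Z=lambda a:(np.array(a,float)+.5)/2.8-.5+np.array((20,10))
print("strip",loc(ray(cm,Z([[321,129],[349,265]]),12)))
print(tubeaxis(cm,Z([[80,330],[115,413]]),Z([[467,250],[502,410]])))
print(endaxis(cm,Z([[84,343]]),Z([[471,272]]),0))
cm=cam("scene");Z=lambda a:(np.array(a,float)+.5)/10-.5+np.array((240,155))
print("face ctr",loc(ray(cm,Z([[256,435]]),52)),"strip",loc(ray(cm,Z([[300,565]]),12)))
E
```

```text
strip [[-105.89351025   63.82024132]
 [ -73.29122237   62.34411337]]
(array([[-63.41959678,  60.52660576],
       [ 11.84331147,  63.35162727],
       [ 87.10621973,  66.17664878]]), np.float64(2.149609436031057))
(np.float64(60.11941637237341), np.float64(215.98381276678438), np.float64(216.66871608829743))
face ctr [[72.29583311 63.71258725]] strip [[95.53560126 61.81728258]]
```

```bash
python3 - <<'E'
from roll import *
s=json.load(open("state.json"))
y=s["y"]+1;lx=s["lx"]
robot.move_l(W(lx,y,s["z"]),speed=10);robot.pause(.4)
o=robot.get_obs();print(o["contact_force"]-f0)
p=o["tool_pos"]
robot.move_l(W(lx,y,s["z"]+3),speed=4)
robot.move_l(W(lx,y,s["z"]+45),speed=60)
print(robot.get_obs()["contact_force"]-f0)
for n in("scene","wrist","top"):cv2.imwrite(f"pics/{n}9.png",robot.get_image(n)[:,:,::-1])
o=robot.get_obs();np.save("T9.npy",pose(o));print(o["time_s"],L(o["tool_pos"]))
im=cv2.imread("pics/wrist9.png");cv2.imwrite("pics/w9z.png",cv2.resize(im[10:165,20:300],None,fx=2.8,fy=2.8,interpolation=cv2.INTER_CUBIC))
im=cv2.imread("pics/scene9.png");cv2.imwrite("pics/s9y.png",cv2.resize(im[145:235,200:300],None,fx=6,fy=6,interpolation=cv2.INTER_CUBIC))
E
```

```text
[-3.70529161  0.67274083  6.74682514]
[-0.2673505   0.69451137 -0.4116083 ]
44.6833 [  7.51172002 128.50158782]
```

View pics/w9z.png

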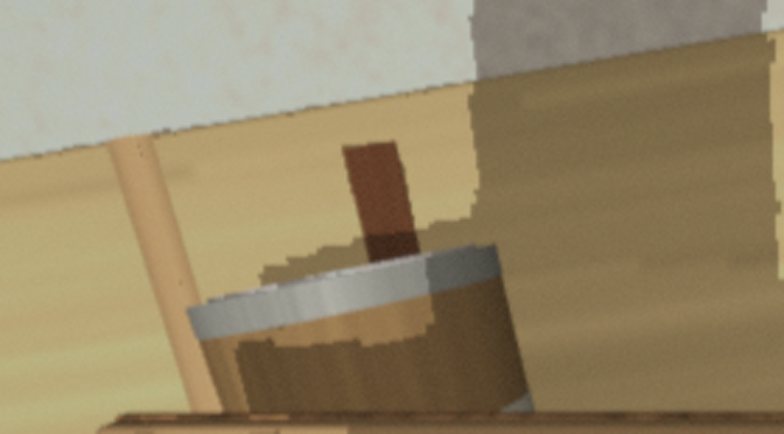

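View pics/s9y.png

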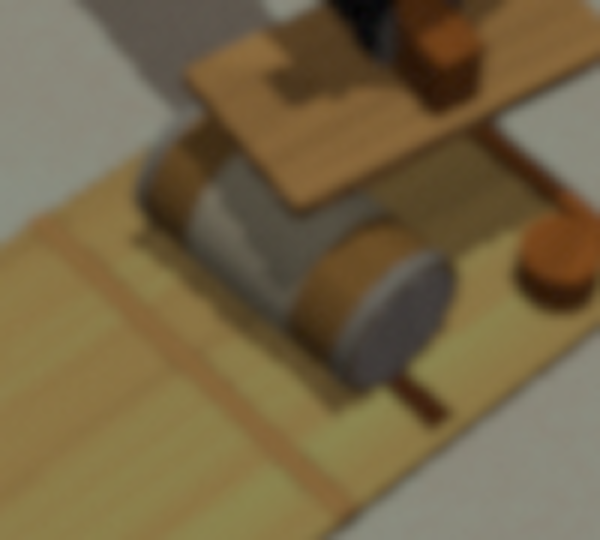

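```bash
python3 - <<'E'
from axis import *
cm=cam("wrist",np.load("T9.npy"));Z=lambda a:(np.array(a,float)+.5)/2.8-.5+np.array((20,10))
print("strip",loc(ray(cm,Z([[370,146],[393,255]]),12)))
print(tubeaxis(cm,Z([[188,312],[223,410]]),Z([[497,247],[532,405]])))
print(endaxis(cm,Z([[192,325]]),Z([[500,262]]),0))
cm=cam("scene");Z=lambda a:(np.array(a,float)+.5)/6-.5+np.array((200,145))
print("face ctr",loc(ray(cm,Z([[395,319]]),52)),"strip end",loc(ray(cm,Z([[432,410]]),12)))
E
```

```text
strip [[-105.46955215   63.72780714]
 [ -74.33132263   62.99868388]]
(array([[-63.39043929,  61.06498338],
       [ 11.86041401,  63.66741666],
       [ 87.11126732,  66.26984994]]), np.float64(1.9806956870093555))
(np.float64(60.8221507753063), np.float64(258.35165252512326), np.float64(258.7996351416767))
face ctr [[72.03041946 65.03006726]] strip end [[104.31516005  61.72443144]]
```

```bash
python3 - <<'E'
from h import *
yaw=np.radians(70.6)
robot.move_l(W(7,160,175),speed=120)
robot.reach([473.5,338.5,110],down(yaw))
robot.move_l([473.5,338.5,38],speed=100)
robot.pause(.2);f=F()
print(robot.move_l([473.5,338.5,25],speed=12,stop_force=4))
o=robot.get_obs();print(o["time_s"],o["tool_pos"],o["contact_force"]-f)
robot.gripper_to(1.0);robot.pause(.1)
o=robot.get_obs();print(o["time_s"],o["contact_force"],o["grip_width"])
robot.move_l(o["tool_pos"]+[0,0,110],speed=100)
for n in("wrist","scene","top"):cv2.imwrite(f"pics/{n}10.png",robot.get_image(n)[:,:,::-1])
print(robot.get_obs()["time_s"])
E
```

```text
True
48.0917 [473.39762807 338.36929367  27.81406948] [-1.61800049  0.46730258  9.01682853]
48.7917 [ 0.87045665 -0.04920964 -0.83442134] 0.9953663930175677
50.1917
```

View pics/scene10.png

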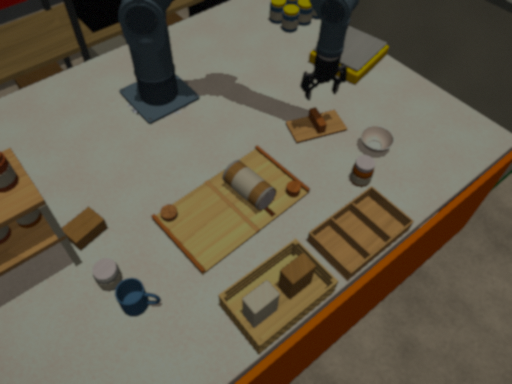

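View pics/wrist10.png

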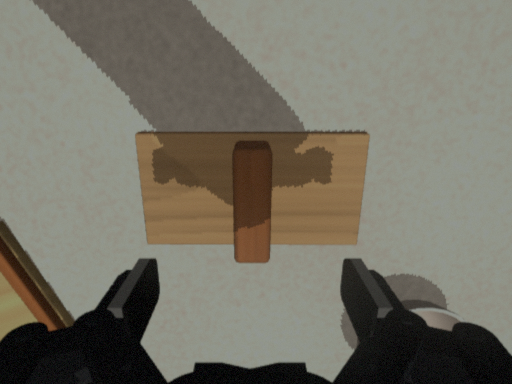

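The board lies flat and is released. I'll take one last look at the deck from above, then hand in.

```bash
python3 - <<'E'
from h import *
robot.reach([500,-90,330],down(np.radians(93.5)))
o=robot.get_obs();np.save("T11.npy",pose(o));im=robot.get_image("wrist")[:,:,::-1];cv2.imwrite("pics/w11.png",im)
cv2.imwrite("pics/w11z.png",cv2.resize(im[90:275,85:410],None,fx=2.4,fy=2.4,interpolation=cv2.INTER_CUBIC));print(robot.get_obs()["time_s"])
E
```

```text
51.9583
```

View pics/w11z.png

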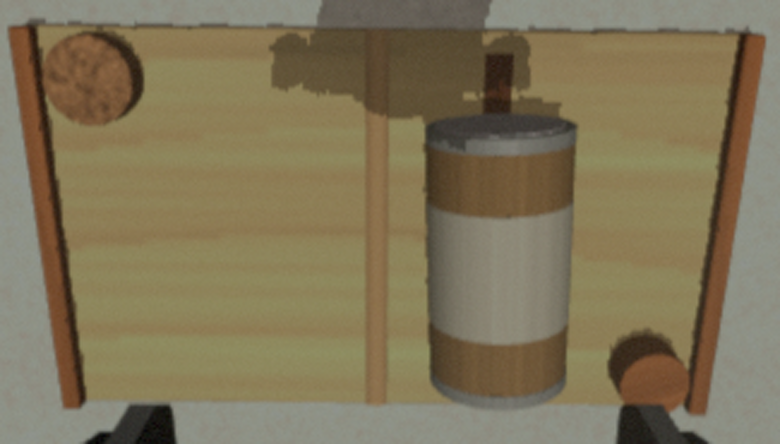

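```bash
python3 - <<'E'
from axis import *
cm=cam("wrist",np.load("T11.npy"));Z=lambda a:(np.array(a,float)+.5)/2.4-.5+np.array((85,90))
print("strip",loc(ray(cm,Z([[499,55],[497,110]]),12)))
print(tubeaxis(cm,Z([[427,150],[432,380]]),Z([[576,140],[565,385]])))
E
```

```text
strip [[-105.06832305   63.03906261]
 [ -73.90022005   63.48689335]]
(array([[-63.39937189,  60.90004779],
       [ 11.87905771,  64.01166267],
       [ 87.15748731,  67.12327756]]), np.float64(2.3669591655667825))
```

```bash
python3 - <<'E'
from h import *
robot.close_job();print(robot.get_obs()["time_s"])
E
```

```text
the job is handed in; nothing more can be done
the job is handed in; nothing more can be done
```

The tube now lies still on the dark strip, but about 2° askew to it. The job was handed in at about 52 s.

**Rolling:** I gripped the hand board by its rib and rolled the tube slowly under it, over the bead and on to the strip. The board's force on the tube was mostly 7–11 N and never read above about 12 N. It dropped briefly to about 3 N coming down off the bead, without losing contact.

**Board:** It is back at its starting spot on the bare counter, flat and released, with the gripper clear. The other objects look unmoved in the final pictures, though I did not measure them.

**Last checks:** The middle of the tube is about 0.5 mm from the middle of the strip, which is within the measuring error.

**What was not corrected:** The tube started out about 2° askew to the deck, and twisting the board while rolling did not straighten it. In the last view it measures about 2.0–2.4° off the strip. That puts its ends roughly 2.5–3 mm either side of the middle line, within the strip's 16 mm width.

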